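Tamp the coolant cubes level in the cool pan

TASK

Coolant cubes have been tipped into the grey foam cool pan and some are wedged on top of the others. Take the flat metal tamper by its handle and tamp the cubes down until all nine lie on the pan's floor in one level layer: where they jam, work the foot from side to side under light pressure rather than leaning harder, because in the pan the tamper must never press with more than 30 N or the shells crack, and keep the fingers themselves off the cubes. Then stand the tamper back upright, flat in its tray, let go of it, and leave the other things on the bench as they are.

Things in the scene. Friction and masses are not known exactly. Their poses are not given: they have to be found in the camera images.
- pan: Grey foam cool pan, fixed to the bench, outside 156 x 156 mm and 90 mm high, walls 22 mm thick, with two hand lugs standing out 18 mm on its +y and -y sides. Its square well is 112 x 112 mm; the well's floor is 20 mm above the bench and 70 mm below the rim. Origin: centre of the underside; x and y along the sides, z up.
- tray: Shallow stainless tray, fixed, 130 mm (its x) by 190 mm (its y), rim 14 mm high, sheet 2 mm thick (inner floor 2 mm above the bench). Origin: centre of the underside. The tamper stands in it at the start.
- tamper_foot: The tamper's foot: a flat metal plate 50 mm (its x) by 92 mm (its y) with a rubber sole, 7 mm thick in all; the sole grips the cubes' tops and drags them along when it is slid under load. Origin: centre of its flat underside, z up along the stem. The whole tamper weighs 0.3 to 0.5 kg and is 125 mm tall.
- tamper_grip (a point): Centre of the tamper's upright black handle, on the stem's axis 93 mm above the foot's underside. The handle is a block 36 mm (x) by 28 mm (y, the way to grip it) and 64 mm high (61 to 125 mm above the underside); the axes are the foot's: x along the foot's short side, y along its long side. Between foot and handle is a 16 mm round stem.
- cube1_center (a point): Centre of coolant cube 1 of 9: a white sealed plastic cube, 34 mm, edges rounded by 11 mm, 33 g, smooth. Starts lying on the well's floor, its centre 17 mm above it.
- cube2_center (a point): Centre of coolant cube 2 of 9: a white sealed plastic cube, 34 mm, edges rounded by 11 mm, 33 g, smooth. Starts lying on the well's floor, its centre 17 mm above it.
- cube3_center (a point): Centre of coolant cube 3 of 9: a white sealed plastic cube, 34 mm, edges rounded by 11 mm, 33 g, smooth. Starts wedged proud, on the shoulders of the two cubes on either side of it (along the pan's y), its centre about 45 mm above the well's floor; it goes down only when those two are spread towards the walls, for which there is room (three cubes in a row leave 10 mm spare).
- cube4_center (a point): Centre of coolant cube 4 of 9: a white sealed plastic cube, 34 mm, edges rounded by 11 mm, 33 g, smooth. Starts lying on the well's floor, its centre 17 mm above it.
- cube5_center (a point): Centre of coolant cube 5 of 9: a white sealed plastic cube, 34 mm, edges rounded by 11 mm, 33 g, smooth. Starts lying on the well's floor, its centre 17 mm above it.
- cube6_center (a point): Centre of coolant cube 6 of 9: a white sealed plastic cube, 34 mm, edges rounded by 11 mm, 33 g, smooth. Starts wedged proud, on the shoulders of the two cubes on either side of it (along the pan's y), its centre about 45 mm above the well's floor; it goes down only when those two are spread towards the walls, for which there is room (three cubes in a row leave 10 mm spare).
- cube7_center (a point): Centre of coolant cube 7 of 9: a white sealed plastic cube, 34 mm, edges rounded by 11 mm, 33 g, smooth. Starts lying on the well's floor, its centre 17 mm above it.
- cube8_center (a point): Centre of coolant cube 8 of 9: a white sealed plastic cube, 34 mm, edges rounded by 11 mm, 33 g, smooth. Starts lying on the well's floor, its centre 17 mm above it.
- cube9_center (a point): Centre of coolant cube 9 of 9: a white sealed plastic cube, 34 mm, edges rounded by 11 mm, 33 g, smooth. Starts wedged proud, on the shoulders of the two cubes on either side of it (along the pan's y), its centre about 45 mm above the well's floor; it goes down only when those two are spread towards the walls, for which there is room (three cubes in a row leave 10 mm spare).
- syringe: Bystander, leave alone: Syringe lying on the bench, about 145 mm long, 13 mm thick. Origin: centre of its underside.
- dish: Bystander, leave alone: Lidded petri dish, 63 mm across, 15 mm high. Origin: centre of its underside.
- media: Bystander, leave alone: Glass bottle, 54 mm across, 115 mm high. Origin: centre of its underside.
- strawbox: Bystander, leave alone: Small lidded box, 60 x 85 x 40 mm. Origin: centre of its underside.
- tuberack: Fixed bystander: white tube rack with capped tubes, 200 x 70 mm, 98 mm high. Origin: centre of its underside.
- pot: Fixed bystander: round steel pot with tools in it, 92 mm across, 130 mm high over the tools. Origin: centre of its underside.

How it is judged:
On the way, in this order (a step that is already met when the one before it is completed fails the run):
1. the tamper's foot bears on the cubes with at least 2 N ((contact force between tamper_foot and cube1 above 2 N or contact force between tamper_foot and cube2 above 2 N or contact force between tamper_foot and cube3 above 2 N or contact force between tamper_foot and cube4 above 2 N or contact force between tamper_foot and cube5 above 2 N or contact force between tamper_foot and cube6 above 2 N or contact force between tamper_foot and cube7 above 2 N or contact force between tamper_foot and cube8 above 2 N or contact force between tamper_foot and cube9 above 2 N)), for 0.05 s.
2. all nine cubes lie down level: every centre no more than 22 mm above the well's floor (5 mm above seated) (x of cube1_center in the frame of pan between -0.057 and 0.057 m and y of cube1_center in the frame of pan between -0.057 and 0.057 m and z of cube1_center in the frame of pan between 0.03 and 0.042 m and x of cube2_center in the frame of pan between -0.057 and 0.057 m and y of cube2_center in the frame of pan between -0.057 and 0.057 m and z of cube2_center in the frame of pan between 0.03 and 0.042 m and x of cube3_center in the frame of pan between -0.057 and 0.057 m and y of cube3_center in the frame of pan between -0.057 and 0.057 m and z of cube3_center in the frame of pan between 0.03 and 0.042 m and x of cube4_center in the frame of pan between -0.057 and 0.057 m and y of cube4_center in the frame of pan between -0.057 and 0.057 m and z of cube4_center in the frame of pan between 0.03 and 0.042 m and x of cube5_center in the frame of pan between -0.057 and 0.057 m and y of cube5_center in the frame of pan between -0.057 and 0.057 m and z of cube5_center in the frame of pan between 0.03 and 0.042 m and x of cube6_center in the frame of pan between -0.057 and 0.057 m and y of cube6_center in the frame of pan between -0.057 and 0.057 m and z of cube6_center in the frame of pan between 0.03 and 0.042 m and x of cube7_center in the frame of pan between -0.057 and 0.057 m and y of cube7_center in the frame of pan between -0.057 and 0.057 m and z of cube7_center in the frame of pan between 0.03 and 0.042 m and x of cube8_center in the frame of pan between -0.057 and 0.057 m and y of cube8_center in the frame of pan between -0.057 and 0.057 m and z of cube8_center in the frame of pan between 0.03 and 0.042 m and x of cube9_center in the frame of pan between -0.057 and 0.057 m and y of cube9_center in the frame of pan between -0.057 and 0.057 m and z of cube9_center in the frame of pan between 0.03 and 0.042 m), for 0.2 s.
At the end, for the whole second after the job is handed in: All nine cubes lie in the well, centres at most 22 mm above its floor (17 mm is seated); the tamper is released and at rest, upright within 0.06 rad, its foot flat on the tray's floor and centred within 45 mm (tray's x) and 55 mm (tray's y) of the tray's centre (all of step 2 and x of tamper_foot in the frame of tray between -0.045 and 0.045 m and y of tamper_foot in the frame of tray between -0.055 and 0.055 m and z of tamper_foot in the frame of tray below 0.005 m and angle between tamper_foot's own z axis and vertical below 0.06 rad and linear speed of tamper_foot below 0.02 m/s); the robot touches nothing.
It fails at once if in the pan, the tamper's foot presses (on cubes or pan) with more than 30 N (contact force between tamper_foot and anything else above 30 N and horizontal distance between tamper_foot and pan below 0.12 m).
It fails at once if the fingers touch the cubes (contact force between the fingers and cube1 above 0.5 N or contact force between the fingers and cube2 above 0.5 N or contact force between the fingers and cube3 above 0.5 N or contact force between the fingers and cube4 above 0.5 N or contact force between the fingers and cube5 above 0.5 N or contact force between the fingers and cube6 above 0.5 N or contact force between the fingers and cube7 above 0.5 N or contact force between the fingers and cube8 above 0.5 N or contact force between the fingers and cube9 above 0.5 N).
It fails at once if a bystander (syringe, dish, bottle or box) is moved by more than 15 mm (distance of any of syringe, dish, media, strawbox from where it was at the start of the episode above 0.015 m).
It also fails if it takes over 72 s, if anything falls off the work surface, if the arm or the gripper's body presses on something with over 40 N, if the wrist force passes 120 N, or if a joint passes its speed limit or range.

ROBOT

A 7-joint arm with a two-finger parallel gripper is mounted at the origin on the work surface. World frame = base frame: x ahead of the robot, y to its left, z up, the work surface at z = 0. Lengths are in m, angles in rad, forces in N, time in s.
With the tool pointing down it reaches from about 0.425 to 0.875 m from the base axis. Payload 4.7 kg.
Tool frame: the origin (TCP) lies at the very end of the fingers, on their centre line; the grasp point (between the pads) lies 19 mm behind it; x points along the fingers, y is the direction in which the jaws open and shut, and the axes are right-handed (so a half turn about x gives the same grasp; the last joint's range is limited). The gripper opens to 85 mm and grips with 20 to 120 N. Pads are 22 mm wide; open, the fingers measure 114 mm over their backs; the gripper's body (76 mm by 85 mm) begins 54 mm behind the grasp point. The pads swing forward as they close: fully open they stand 13 mm farther back than shut.
Start: joints at [-1.158, 0.321, -0.07, 1.45, 0.023, 1.371, -0.057], TCP at [0.252, 0.599, 0.231] pointing down, gripper open.
Joint ranges: [-2.86, 2.86], [-0.3, 2.09], [-1.38, 1.24], [0.06, 2.45], [-1.56, 4.7], [0.09, 2.05], [-2.69, 2.69]. Speed limits (rad/s): [2.57, 2.57, 3.14, 3.14, 3.14, 3.14, 3.14].

INTERFACE

Orientations are given as a unit quaternion [x, y, z, w].
In Python, from workcell import env, gripper_to, optics gives the robot as it stands. Calls block until the motion is done:
- env.move_pose(position, orientation): joint-space move of the TCP to a pose.
- env.move_l(position, rotation=None, max_speed=0.15): straight line of the TCP; rotation=None keeps the orientation; max_speed is the mean speed in m/s.
- env.movej(angles): joint-space move.
- gripper_to(opening, grasp_force=None): finger opening in m; grasp_force is the grip in N (None keeps the last); returns when the fingers have stopped.
- env.hold(seconds).
- env.solve_ik(position, orientation): joint angles nearest the present ones, or None.
- optics.snapshot(name): name is "side" or "top"; returns the picture (420x560x3 uint8, red, green, blue); there is no depth.
- optics.get_calibration(name): a dict with "fx", "fy", "cx", "cy" (pixels), "k1" (the pictures are not rectified: a ray, as slopes to the right and down, at radius r is drawn at 1 + k1 r^2 times it, then the intrinsics apply), "camera_from_world" (4x4, takes a point from world to camera coordinates). Camera axes: x right, y down, z forward; pixel columns grow to the right and rows downward; lengths in m; the calibration is good to about 2 mm. A picture is of the moment at which its call begins. get_calibration takes no time and is no camera call.
A pose or a line that the arm cannot do raises env.PlanningError and nothing moves.
- env.close_job(): hands the job in, once; it reports no verdict.
Trained networks look in the newest picture that a camera, given by its name, has taken for a name from the list of things; names that differ only in an ending like _2 or _b are one class to them, and where a whole thing is asked for, a point or a joint stands for the part that bears it (a point fixed in the world has none). Each returns a list of dicts, best first, with "score" (0 to 1); they miss things now and then, are a little off and sometimes report something else, mostly with a low value. They report only what shows in the picture. A call takes as long as a camera call.
- optics.boxes_of(camera, query): "rect" ([left, top, width, height] in pixels, round what is visible of it).
- optics.tip_of(camera, query): "xy" ([column, row] in pixels: a listed point, or the origin of a listed thing).
Readings, each from a call of its own:
- env.read_t(): time.
- env.read_joint_positions(): joint angles.
- env.read_joint_vel(): joint speeds.
- env.read_joint_efforts(): joint torques, N m.
- env.read_tool_pos(): TCP position.
- env.read_eef_rot(): TCP orientation.
- env.read_ft_force(): force on the tool from outside, world axes, zero at the start.
- env.read_wrist_torque(): the same for the moment, N m.
- env.read_width(): finger opening in m.
Only numpy, scipy, OpenCV 4.12 (cv2) and the standard library are available. Lean on these libraries where they do the work, as an engineer would, in place of code of your own. Each camera call takes 0.05 s, during which the arm holds its last target.

## Working session

There is one attempt and no reset: what is moved stays moved. The work goes in short steps, each a Python script; the robot and the scene stay as the last script left them, time stands still between calls to the robot, and variables do not carry over. Pictures are saved under pics/ and viewed, and the job is handed in when it is done.

```bash
ls; mkdir -p pics; python3 - <<'E'
from workcell import env, gripper_to, optics
import cv2
for n in ("side","top"):
    im=optics.snapshot(n); cv2.imwrite(f"pics/{n}0.png",im[:,:,::-1])
    print(n,optics.get_calibration(n))
    for q in ("pan","tray","tamper_foot","tamper_grip"):
        print(q,[(d['xy'],round(d['score'],2)) for d in optics.tip_of(n,q)][:3])
        print('  ',[(d['rect'],round(d['score'],2)) for d in optics.boxes_of(n,q)][:2])
print(env.read_t(),env.read_eef_rot(),env.read_ft_force(),env.read_width())
E
```

```text
pics
side {'fx': 400.8125125513788, 'fy': 400.8125125513788, 'cx': 287.4581355585382, 'cy': 209.54012459540414, 'k1': -0.09572356823759488, 'camera_from_world': array([[-0.98788967, -0.15441714,  0.01514429,  0.60526786],
       [-0.10651152,  0.60394531, -0.7898768 ,  0.1459294 ],
       [ 0.1128242 , -0.78192417, -0.61307854,  0.98788046],
       [ 0.        ,  0.        ,  0.        ,  1.        ]])}
pan [([331.8, 206.1], 0.73)]
   [([300.1, 161.0, 61.0, 62.6], 0.94)]
tray [([323.0, 291.6], 0.96)]
   [([296.1, 257.2, 65.1, 71.6], 0.74)]
tamper_foot [([331.0, 404.9], 0.67), ([320.7, 286.4], 0.57)]
   [([309.4, 269.2, 22.5, 33.7], 0.79), ([192.5, 296.5, 32.4, 48.9], 0.27)]
tamper_grip [([322.0, 259.6], 0.6)]
   [([307.3, 247.6, 25.8, 58.5], 0.86)]
top {'fx': 401.9862487979709, 'fy': 401.9862487979709, 'cx': 281.53116912077036, 'cy': 215.86093813037348, 'k1': -0.06776012507756464, 'camera_from_world': array([[ 0.02773182, -0.99957949, -0.00847292, -0.00643037],
       [-0.99624912, -0.0269424 , -0.08223015,  0.61113542],
       [ 0.08196729,  0.01072153, -0.99657735,  1.14519535],
       [ 0.        ,  0.        ,  0.        ,  1.        ]])}
pan [([344.7, 248.4], 0.73)]
   [([312.3, 217.5, 70.2, 64.0], 0.79), ([353.4, 231.7, 10.1, 14.5], 0.46)]
tray [([232.8, 254.2], 0.89), ([343.9, 249.6], 0.41)]
   [([196.2, 227.1, 74.0, 53.8], 0.82)]
tamper_foot [([232.1, 250.1], 0.67)]
   [([216.9, 242.9, 29.8, 15.3], 0.71)]
tamper_grip [([226.5, 248.3], 0.68)]
   [([214.4, 240.0, 35.9, 19.9], 0.7)]
0.9 [ 0.14008506  0.69306985 -0.14002153  0.69312649] [0.4110963  0.12831823 0.48439132] 0.08548394394521089
```

```bash
cat > h.py <<'E'
import numpy as np, cv2
from workcell import env, gripper_to, optics
def proj(n,P):
    c=optics.get_calibration(n); T=c['camera_from_world']; p=T[:3,:3]@np.asarray(P,float)+T[:3,3]
    s=p[:2]/p[2]; s=s*(1+c['k1']*(s@s)); return np.array([c['fx']*s[0]+c['cx'],c['fy']*s[1]+c['cy']])
def ray(n,uv):
    c=optics.get_calibration(n); T=c['camera_from_world']
    d=np.array([(uv[0]-c['cx'])/c['fx'],(uv[1]-c['cy'])/c['fy']]); s=d.copy()
    for _ in range(20): s=d/(1+c['k1']*(s@s))
    R=T[:3,:3]; return -R.T@T[:3,3], R.T@np.array([s[0],s[1],1])
def onz(n,uv,z):
    o,d=ray(n,uv); return o+d*(z-o[2])/d[2]
def tri(a,b):
    A=[];B=[]
    for n,uv in (('side',a),('top',b)):
        o,d=ray(n,uv); d=d/np.linalg.norm(d); M=np.eye(3)-np.outer(d,d); A.append(M);B.append(M@o)
    p=np.linalg.lstsq(np.vstack(A),np.hstack(B),rcond=None)[0]; return p
def snap(n,f,box=None,scale=1):
    im=optics.snapshot(n)[:,:,::-1].copy()
    if box: x,y,w,h=box; im=im[y:y+h,x:x+w]
    if scale!=1: im=cv2.resize(im,None,fx=scale,fy=scale,interpolation=cv2.INTER_CUBIC)
    cv2.imwrite('pics/'+f,im)
E
python3 - <<'E'
from h import *
for q,a,b,z in (("pan",(331.8,206.1),(344.7,248.4),0),("tray",(323.0,291.6),(232.8,254.2),0),("foot",(320.7,286.4),(232.1,250.1),0.002),("grip",(322,259.6),(226.5,248.3),.095)):
    print(q,onz('side',a,z).round(3),onz('top',b,z).round(3),tri(a,b).round(3))
im=cv2.imread('pics/top0.png')
cv2.imwrite('pics/t0z.png',cv2.resize(im[200:300,180:400],None,fx=3.6,fy=3.6,interpolation=cv2.INTER_CUBIC))
im=cv2.imread('pics/side0.png')
cv2.imwrite('pics/s0z.png',cv2.resize(im[150:340,270:390],None,fx=3.1,fy=3.1,interpolation=cv2.INTER_CUBIC))
E
```

```text
pan [ 0.507 -0.169  0.   ] [ 0.522 -0.179  0.   ] [ 0.514 -0.18  -0.008]
tray [0.505 0.161 0.   ] [0.495 0.152 0.   ] [ 0.5    0.153 -0.009]
foot [0.511 0.147 0.002] [0.508 0.154 0.002] [0.509 0.153 0.008]
grip [0.514 0.153 0.095] [0.513 0.157 0.095] [0.513 0.157 0.098]
```

View pics/top0.png

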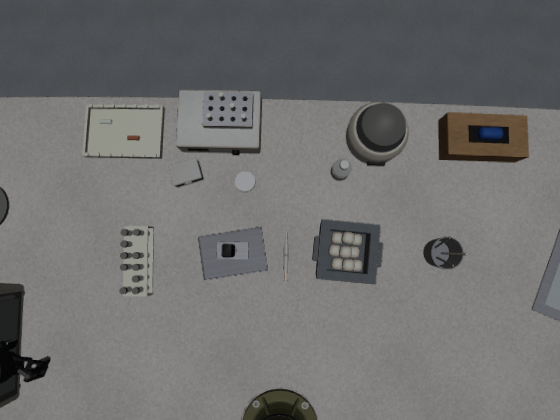

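View pics/side0.png

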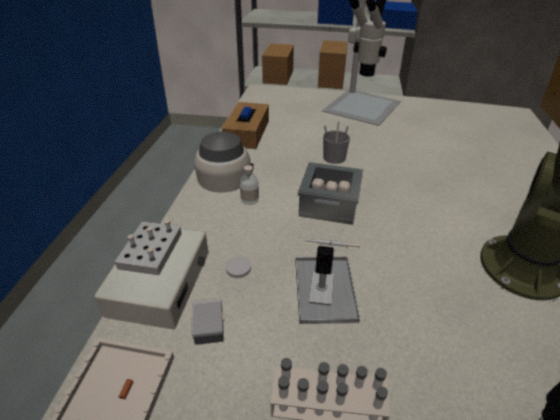

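View pics/t0z.png

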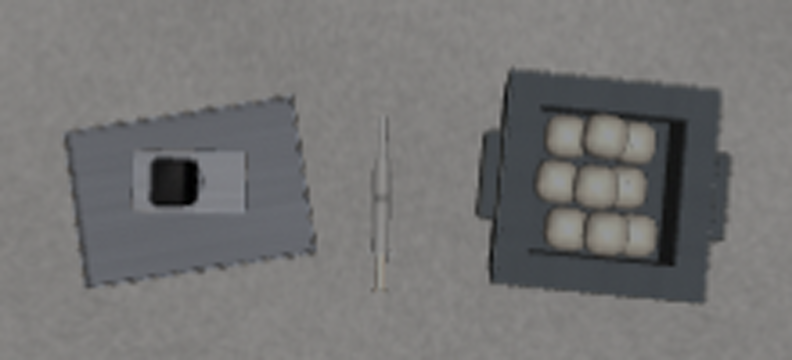

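View pics/s0z.png

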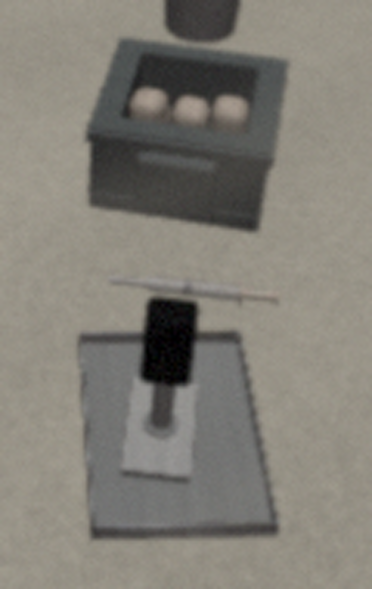

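The top view (zoomed 3.6×) shows the tray at about (191,191), the foot with its long side along image x, and the handle at (173,181). The pan is at about (605,185), turned slightly clockwise, with three proud cubes in its middle column along pan x. Next I'll measure the yaws from corners.

```bash
python3 - <<'E'
from h import *
f=lambda u,v:(u/3.6+180-.36,v/3.6+200-.36)
rim=np.array([onz('top',f(*p),.09) for p in ((512,69),(721,90),(706,302),(492,283))])
print('rim',rim.round(4),rim.mean(0).round(4))
e=[rim[1]-rim[0],rim[2]-rim[3],rim[0]-rim[3],rim[1]-rim[2]]
print([ (np.linalg.norm(v).round(4),np.degrees(np.arctan2(v[1],v[0])).round(1)) for v in e])
tr=np.array([onz('top',f(*p),.014) for p in ((66,133),(294,96),(316,251),(87,287))])
print('tray',tr.mean(0).round(4)); e=[tr[1]-tr[0],tr[2]-tr[3],tr[0]-tr[3],tr[1]-tr[2]]
print([ (np.linalg.norm(v).round(4),np.degrees(np.arctan2(v[1],v[0])).round(1)) for v in e])
ft=np.array([onz('top',f(*p),.009) for p in ((133,150),(246,150),(246,213),(133,213))])
print('foot',ft.mean(0).round(4)); e=[ft[1]-ft[0],ft[2]-ft[3],ft[0]-ft[3],ft[1]-ft[2]]
print([ (np.linalg.norm(v).round(4),np.degrees(np.arctan2(v[1],v[0])).round(1)) for v in e])
# handle top at z=.127
print('handle top',onz('top',f(173,181),.127).round(4))
def overlay(n,src,out,pan,ptan,foot,ftan,box,sc):
    im=cv2.imread(src); x,y,w,h=box; im=cv2.resize(im[y:y+h,x:x+w],None,fx=sc,fy=sc,interpolation=cv2.INTER_CUBIC)
    def poly(c,th,hx,hy,z,col):
        R=np.array([[np.cos(th),-np.sin(th)],[np.sin(th),np.cos(th)]])
        P=[np.r_[c+R@np.array(s),z] for s in ((hx,hy),(hx,-hy),(-hx,-hy),(-hx,hy))]
        pts=np.array([(proj(n,p)-[x,y]+.5)*sc for p in P]).astype(int); cv2.polylines(im,[pts],True,col,1)
    poly(pan,ptan,.078,.078,.09,(0,255,0));poly(pan,ptan,.056,.056,.09,(0,255,255))
    poly(foot,ftan,.025,.046,.009,(0,0,255));poly(foot,ftan,.018,.014,.127,(255,0,0))
    cv2.imwrite(out,im)
for n,src,box,sc in (('top','pics/top0.png',(180,200,220,100),3.6),('side','pics/side0.png',(270,150,120,190),3.1)):
    overlay(n,src,f'pics/ov_{n}.png',rim.mean(0)[:2],np.radians(-7.5),np.array([.5105,.155]),np.radians(-1.6),box,sc)
E
```

```text
rim [[ 0.6006 -0.1014  0.09  ]
 [ 0.5888 -0.2616  0.09  ]
 [ 0.4279 -0.2519  0.09  ]
 [ 0.4382 -0.0896  0.09  ]] [ 0.5139 -0.1761  0.09  ]
[(np.float64(0.1606), np.float64(-94.2)), (np.float64(0.1626), np.float64(-93.6)), (np.float64(0.1629), np.float64(-4.1)), (np.float64(0.1612), np.float64(-3.4))]
tray [0.4996 0.1506 0.014 ]
[(np.float64(0.1888), np.float64(-79.2)), (np.float64(0.1881), np.float64(-79.4)), (np.float64(0.1262), np.float64(10.2)), (np.float64(0.1269), np.float64(9.9))]
foot [0.5077 0.1524 0.009 ]
[(np.float64(0.0927), np.float64(-88.4)), (np.float64(0.0924), np.float64(-88.3)), (np.float64(0.0514), np.float64(2.2)), (np.float64(0.0512), np.float64(1.9))]
handle top [0.5085 0.1491 0.127 ]
```

View pics/ov_top.png

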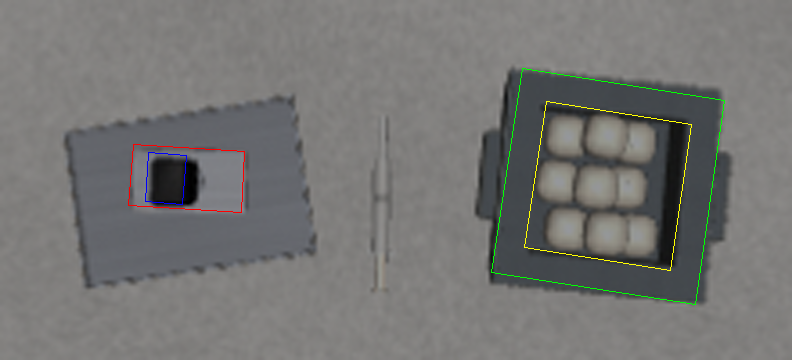

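View pics/ov_side.png

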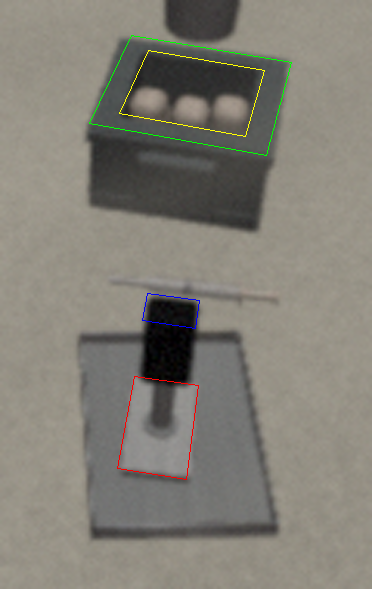

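```bash
cat > ov.py <<'E'
from h import *
def overlay(n,src,out,items,box,sc):
    im=cv2.imread(src) if isinstance(src,str) else src
    x,y,w,h=box; im=cv2.resize(im[y:y+h,x:x+w],None,fx=sc,fy=sc,interpolation=cv2.INTER_CUBIC)
    for c,th,hx,hy,z,col in items:
        th=np.radians(th)
        R=np.array([[np.cos(th),-np.sin(th)],[np.sin(th),np.cos(th)]])
        P=[np.r_[np.array(c)+R@np.array(s),z] for s in ((hx,hy),(hx,-hy),(-hx,-hy),(-hx,hy))]
        pts=np.array([(proj(n,p)-[x,y]+.5)*sc for p in P]).astype(int); cv2.polylines(im,[pts],True,col,1)
    cv2.imwrite(out,im)
E
python3 - <<'E'
from ov import *
pan=(.5125,-.1775);foot=(.5077,.1524)
G=(0,255,0);Y=(0,255,255);R=(0,0,255);B=(255,0,0)
items=[(pan,-3.9,.078,.078,.09,G),(pan,-3.9,.056,.056,.09,Y),(pan,-3.9,.056,.056,.02,R),(foot,1.9,.025,.046,.009,R),(foot,1.9,.018,.014,.127,B),((.4996,.1506),10,.065,.095,.014,G)]
for n,src,box,sc in (('top','pics/top0.png',(180,200,220,100),3.6),('side','pics/side0.png',(270,150,120,190),3.1)):
    overlay(n,src,f'pics/ov2_{n}.png',items,box,sc)
E
```

```text
(no output)
```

View pics/ov2_top.png

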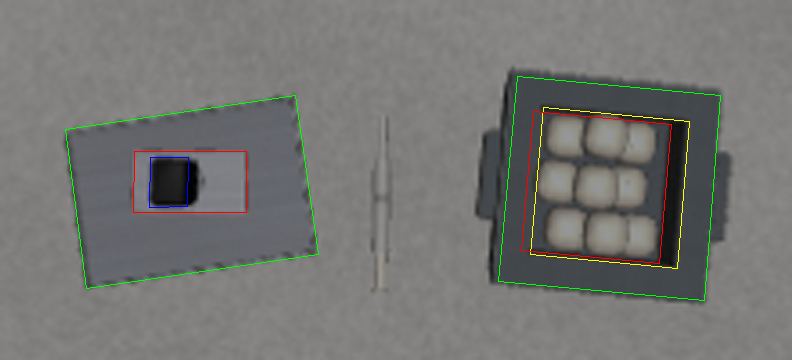

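View pics/ov2_side.png

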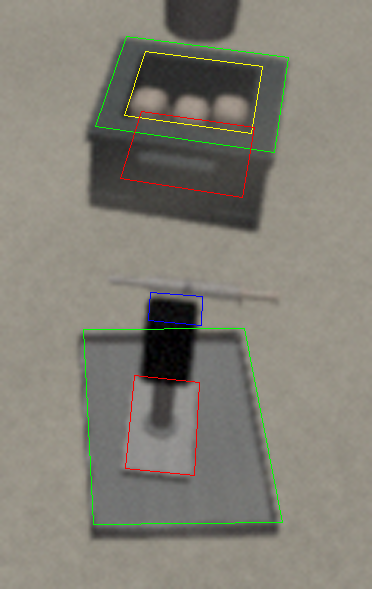

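```bash
cat >> h.py <<'E'
from scipy.spatial.transform import Rotation as Ro
PAN=np.array([.514,-.177]); PY=-3.9; FOOT=np.array([.5085,.153]); FY=1.9; TRAY=np.array([.500,.151])
def q(psi):
    p=np.radians(psi); x=np.array([0,0,-1.]); y=np.array([np.cos(p),np.sin(p),0]); return Ro.from_matrix(np.column_stack([x,y,np.cross(x,y)])).as_quat()
def panw(dx,dy):
    t=np.radians(PY); return PAN+np.array([np.cos(t)*dx-np.sin(t)*dy,np.sin(t)*dx+np.cos(t)*dy])
E
python3 - <<'E'
from h import *
print(Ro.from_quat(env.read_eef_rot()).as_matrix().round(2).tolist())
f=lambda u,v:(u/3.6+180-.36,v/3.6+200-.36)
t=np.radians(PY);Rm=np.array([[np.cos(t),np.sin(t)],[-np.sin(t),np.cos(t)]])
for nm,z,L in (('mid',.082,((605,137),(598,187),(606,234))),('left',.054,((566,137),(556,182),(567,229))),('right',.054,((640,142),(632,187),(642,236)))):
    print(nm,[(1000*(Rm@(onz('top',f(*p),z)[:2]-PAN))).round(0).tolist() for p in L])
for psi in (FY+90,FY-90):
    print('grasp',psi,env.solve_ik(np.r_[FOOT,.2],q(psi)),env.solve_ik(np.r_[FOOT,.076],q(psi)))
for psi in (PY,PY+180):
    print('pan',psi,env.solve_ik(np.r_[PAN,.25],q(psi)),env.solve_ik(np.r_[PAN,.13],q(psi)))
E
```

```text
[[0.0, 0.39, 0.92], [0.0, 0.92, -0.39], [-1.0, 0.0, 0.0]]
mid [[37.0, 5.0], [-2.0, 7.0], [-37.0, -2.0]]
left [[35.0, 31.0], [-1.0, 36.0], [-37.0, 24.0]]
right [[37.0, -27.0], [1.0, -24.0], [-37.0, -35.0]]
grasp 91.9 [-0.59934583  0.08374794  0.2721972   1.79906516 -0.02360846  1.26193004
  1.28307883] [-0.58063614  0.20498412  0.26318919  1.93262088 -0.0625071   1.01173921
  1.31442811]
grasp -88.1 [-0.77124789  0.08400064  0.45488872  1.80467846 -0.03870766  1.26163858
 -1.84360444] [-0.77008823  0.21572657  0.47483757  1.939068   -0.11560327  1.01305641
 -1.78097402]
pan -3.9 [ 0.21290109  0.08551478  0.07444564  1.69307014 -0.00649194  1.3632477
  0.22034561] [-0.51778996  0.2325207   0.90579179  1.86960376 -0.20140605  1.13476191
  0.39266568]
pan 176.1 None [-0.6463989   0.28119835  1.07129063  1.87246131 -0.27068739  1.14575089
 -2.68786278]
```

```bash
python3 - <<'E'
from h import *
T=lambda:print('t',round(env.read_t(),2),env.read_tool_pos().round(4),env.read_ft_force().round(2))
env.move_pose(np.r_[FOOT,.21],q(91.9)); T()
env.move_l(np.r_[FOOT,.076],max_speed=.15); T()
snap('side','s1.png',(270,150,120,190),3.1); snap('top','t1.png',(180,200,220,100),3.6)
E
```

```text
t 2.77 [0.5083 0.1543 0.21  ] [-0.61  0.07 -0.97]
t 3.81 [0.5092 0.1533 0.0769] [ 0.51 -0.43 -0.13]
```

View pics/s1.png

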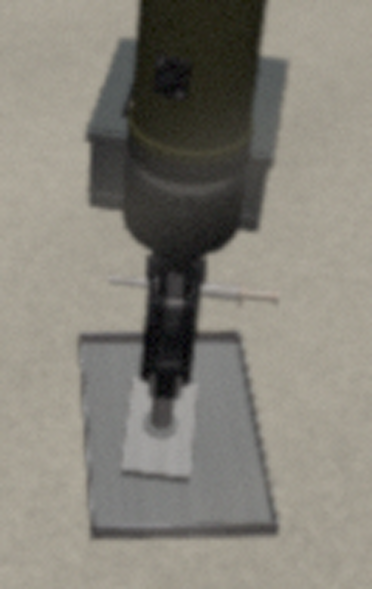

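View pics/t1.png

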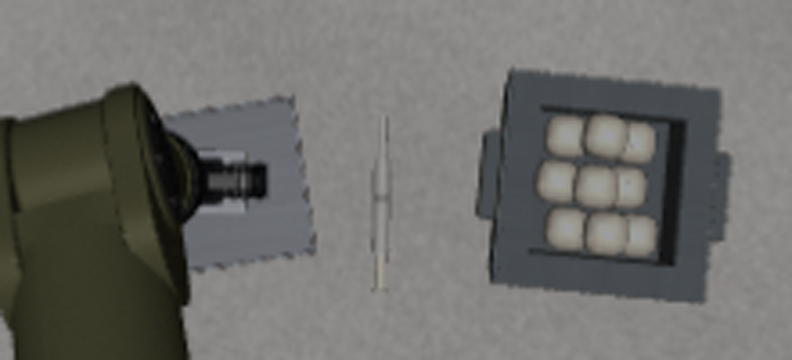

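The fingers straddle the handle (about (170,350) in the side crop, in line with it), and the foot hasn't moved. Next: grip and lift.

```bash
python3 - <<'E'
from h import *
T=lambda:print('t',round(env.read_t(),2),env.read_tool_pos().round(4),env.read_ft_force().round(2),round(env.read_width(),4))
gripper_to(.02,110); T()
env.move_l(np.r_[FOOT,.206],max_speed=.2); T()
env.move_pose(np.r_[panw(0,.002),.215],q(PY)); T()
env.hold(.2); T()
snap('side','s2.png',(250,80,150,170),3.4); snap('top','t2.png',(260,180,160,110),4)
E
```

```text
t 4.47 [0.509  0.1528 0.0764] [ 0.48 -0.47  2.37] 0.0271
t 5.28 [0.5072 0.1527 0.2041] [-0.03 -0.21 -4.33] 0.0268
t 6.52 [ 0.5143 -0.1732  0.2142] [-0.41  1.19 -3.25] 0.0271
t 6.72 [ 0.5145 -0.1735  0.2148] [-0.12 -0.62 -3.69] 0.027
```

View pics/s2.png

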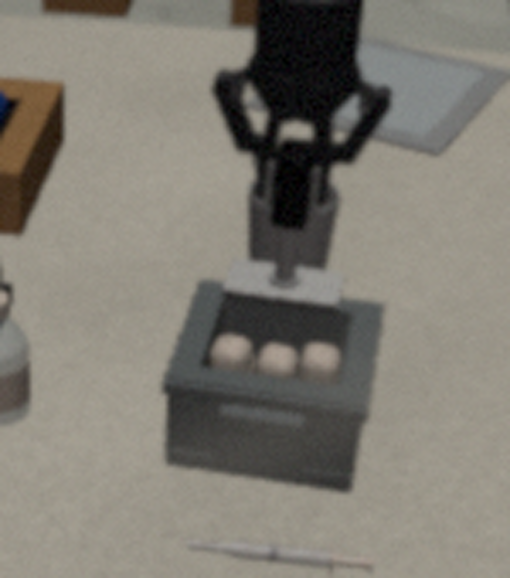

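View pics/t2.png

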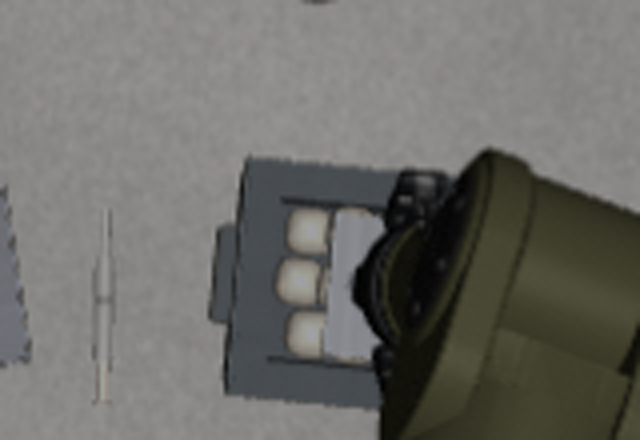

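The tamper hangs upright over the well (foot at (285,285) in the side crop), square to the pan. The force baseline is about −3.7 N. Next I'll feel for contact in small steps.

```bash
cat >> h.py <<'E'
F0=-3.7
def fz(): return env.read_ft_force()[2]-F0
def go(dx,dy,z,v=.1):
    env.move_l(np.r_[panw(dx,dy),z],max_speed=v)
E
python3 - <<'E'
from h import *
go(0,.002,.166,.1); env.hold(.1); print(env.read_t(),[round(env.read_ft_force()[2],2) for _ in range(5)],env.read_tool_pos()[2]); 
F0=np.mean([env.read_ft_force()[2] for _ in range(5)])
z=.166
for i in range(14):
    z-=.001; t0=env.read_t(); go(0,.002,z,.05); f=env.read_ft_force(); print(round(env.read_t()-t0,3),round(z,4),env.read_tool_pos()[2].round(4),(f-[0,0,F0]).round(1))
    if f[2]-F0>6: break
print(env.read_t(),F0)
E
```

```text
7.5583 [np.float64(-3.49), np.float64(-3.49), np.float64(-3.49), np.float64(-3.49), np.float64(-3.49)] 0.16688615635886958
0.25 0.165 0.1653 [0.5 0.5 0.1]
0.25 0.164 0.1639 [ 0.   0.3 -1.1]
0.25 0.163 0.1629 [ 0.   0.3 -0.7]
0.25 0.162 0.1619 [ 0.2  0.1 -0.5]
0.25 0.161 0.1609 [0.2 0.3 0.2]
0.25 0.16 0.1599 [ 0.6  1.  -0.3]
0.25 0.159 0.1589 [-0.1 -1.   0.1]
0.25 0.158 0.1579 [ 0.3 -0.3 -0.5]
0.25 0.157 0.1571 [-0.   0.5  1. ]
0.25 0.156 0.1567 [-1.4 -0.4  5.5]
0.25 0.155 0.1564 [-3.4 -0.2 10.8]
10.3083 -3.485990824324344
```

```bash
cat >> h.py <<'E'
F0=-3.49
def wiggle(path,z,Ft=11,stop=.1302,tmax=60,dxs=None):
    """path: list of dy (pan y); z: command. Regulates the press, prints a terse log"""
    log=[]
    for k,dy in enumerate(path):
        dx=0 if dxs is None else dxs[k]
        go(dx,dy,z,.06)
        f=env.read_ft_force()-[0,0,F0]; p=env.read_tool_pos(); n=np.linalg.norm(f)
        log.append((dy,z,p[2],f)); print(f"{1e3*dy:5.1f} cmd {1e3*z:.1f} act {1e3*p[2]:.1f} y{1e3*(p[1]):.1f} f {f.round(1)} |{n:.1f}|")
        dz=np.clip((f[2]-Ft)/5000*.6,-.002,.003)
        if n>20: dz=max(dz,.0015)
        z=z+dz
        z=max(z,p[2]-.0035)
        if env.read_t()>tmax or n>26: print('guard'); go(dx,dy,z+.002,.06); z+=.002; break
        if p[2]<stop: print('low'); break
    print('t',round(env.read_t(),2),'z',z)
    return z
E
python3 - <<'E'
from h import *
up=[.004,.006,.008,.010,.012]; dn=[.009,.006,.003,0,-.003,-.006,-.009]
wiggle(up+dn,.155)
E
```

```text
4.0 cmd 155.0 act 156.4 y-174.7 f [-2.8 -1.9 10.1] |10.6|
  6.0 cmd 154.9 act 156.4 y-174.0 f [-2.8 -4.  10.1] |11.3|
  8.0 cmd 154.8 act 156.6 y-173.0 f [-2.1 -5.5  9.7] |11.3|
 10.0 cmd 154.6 act 156.9 y-171.6 f [-1.8 -7.1 10.9] |13.1|
 12.0 cmd 154.6 act 157.5 y-170.3 f [-1.8 -7.6 13.1] |15.3|
  9.0 cmd 154.9 act 156.8 y-172.0 f [-1.1 -6.7 10.7] |12.7|
  6.0 cmd 154.8 act 156.3 y-173.4 f [-0.2 -4.5  9.5] |10.5|
  3.0 cmd 154.7 act 156.2 y-174.5 f [-0.8 -0.5 11.5] |11.6|
  0.0 cmd 154.7 act 156.2 y-175.4 f [-1.2  2.  12.2] |12.5|
 -3.0 cmd 154.9 act 156.4 y-176.5 f [-0.   5.  11.7] |12.8|
 -6.0 cmd 155.0 act 156.7 y-177.9 f [-1.   8.  13.7] |15.9|
 -9.0 cmd 155.3 act 157.3 y-179.8 f [-1.3  9.1 16.1] |18.5|
t 13.31 z 0.1558906125032099
```

```bash
python3 - <<'E'
from h import *
snap('side','s3.png',(270,100,120,130),4.5); snap('top','t3.png',(290,200,110,100),5.5)
print(env.read_eef_rot(), Ro.from_quat(env.read_eef_rot()).as_matrix()[:,0].round(4),env.read_t(),env.read_wrist_torque())
E
```

```text
[ 0.51901511  0.48507632 -0.51266442  0.48218199] [ 0.0038  0.0091 -1.    ] 13.4083 [2.96027703 0.11341613 0.10487929]
```

View pics/s3.png

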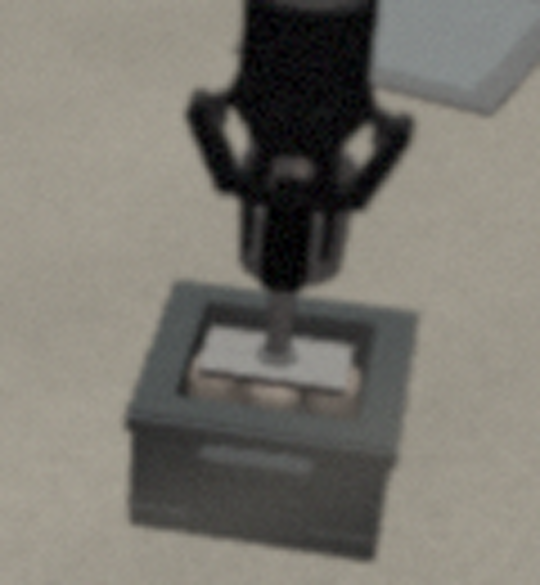

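View pics/t3.png

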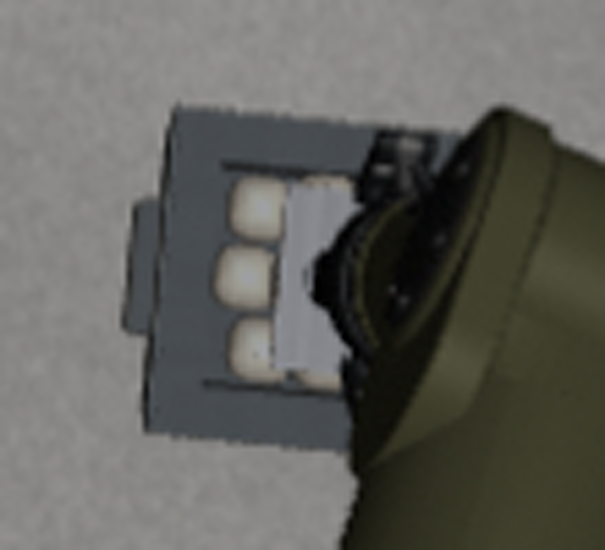

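```bash
python3 - <<'E'
from h import *
wiggle([-.012,-.015,-.018,-.021,-.024],.1566,Ft=8)
snap('side','s4.png',(270,100,120,130),4.5); snap('top','t4.png',(290,200,110,100),5.5)
E
```

```text
-12.0 cmd 156.6 act 158.9 y-182.8 f [-1.2  9.4 18.3] |20.6|
-15.0 cmd 158.1 act 160.6 y-186.3 f [-1.7  9.2 19.2] |21.3|
-18.0 cmd 159.6 act 162.1 y-189.8 f [-2.1  8.  19. ] |20.7|
-21.0 cmd 161.1 act 163.6 y-193.4 f [-3.4  7.9 18.4] |20.3|
-24.0 cmd 162.6 act 165.0 y-197.0 f [-2.9  7.2 17.9] |19.5|
t 14.66 z 0.16378629538926012
```

View pics/s4.png

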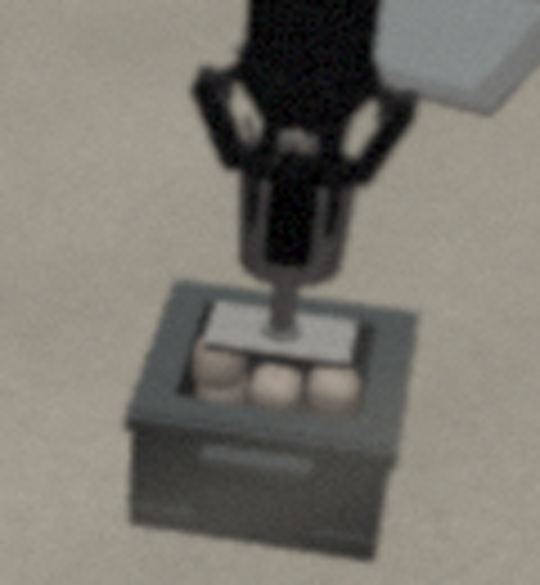

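View pics/t4.png

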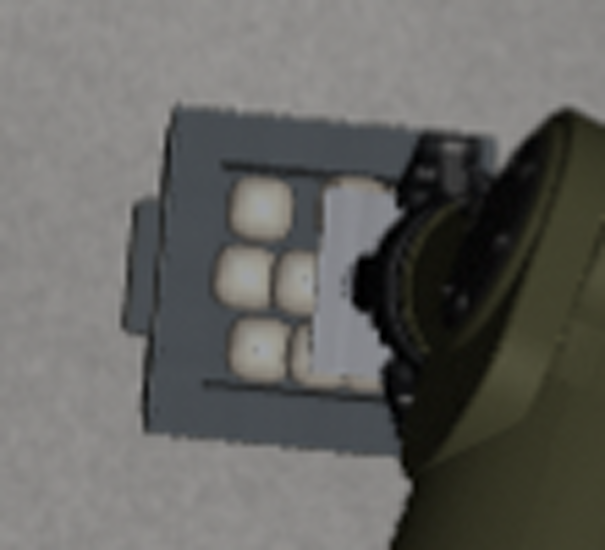

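Pushing that far dragged the x=+ row's proud cube up onto its right-hand neighbour; the top view shows a gap at (300,210). The other two rows look as if they've gone down. I'll lift clear and look.

```bash
python3 - <<'E'
from h import *
env.move_l(np.r_[panw(0,-.024),.215],max_speed=.2)
env.move_l(np.r_[panw(0,.16),.215],max_speed=.3)
print(env.read_t(),env.read_ft_force())
snap('side','s5.png',(240,60,180,190),3.1); snap('top','t5.png',(240,180,160,120),4.8)
E
```

```text
15.9333 [ 0.10433838 -0.18587797 -2.82305529]
```

View pics/s5.png

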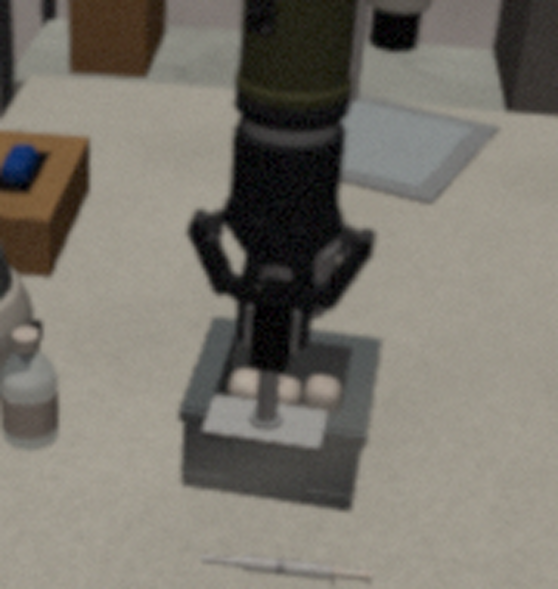

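View pics/t5.png

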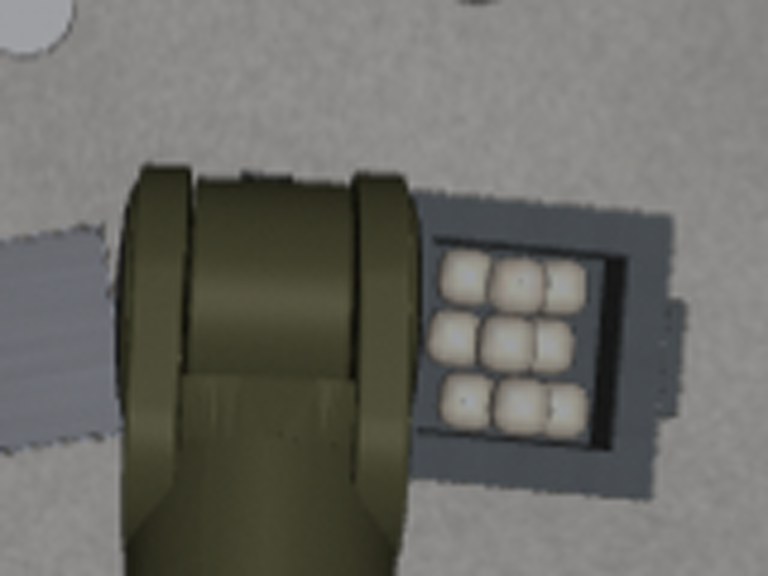

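Nothing settled: the cubes are back in their original wedged layout (mid column at x≈517, rows 285/343/405). Two things went wrong:
- With the jaws along pan x, the tamper could pivot and let the cubes roll.
- The three rows need spreading in different directions.

I'll turn the tamper so its long side lies along pan y, which stiffens the grip in the drag plane. I'll then work two rows at a time with a circular motion.

```bash
cat >> h.py <<'E'
def dither(cx,cy,rx,ry,turns,z,Ft=10,n=8,tmax=62,ph0=0,stop=.1300,v=.08,fmax=24):
    zs=[]
    for k in range(int(turns*n)):
        a=ph0+2*np.pi*k/n
        go(cx+rx*np.sin(a),cy+ry*np.cos(a),z,v)
        f=env.read_ft_force()-[0,0,F0]; p=env.read_tool_pos(); nn=np.linalg.norm(f); zs.append(p[2])
        print(f"{np.degrees(a)%360:4.0f} cmd {1e3*z:.1f} act {1e3*p[2]:.1f} f {f.round(1)}")
        dz=np.clip((f[2]-Ft)/5000*.7,-.0025,.003)
        if nn>19: dz=max(dz,.0015)
        z=max(z+dz,p[2]-.004)
        if nn>fmax: print('guard'); z+=.003; go(cx+rx*np.sin(a),cy+ry*np.cos(a),z,v)
        if env.read_t()>tmax or p[2]<stop: print('stop'); break
    print('t',round(env.read_t(),2),'z',z); return z
E
python3 - <<'E'
from h import *
env.move_pose(np.r_[panw(.018,0),.200],q(PY+90))
env.hold(.1); print(env.read_ft_force(),env.read_tool_pos())
go(.018,0,.158,.15)
print(env.read_t(),env.read_ft_force())
z=dither(.018,0,.003,.007,1.5,.156,Ft=10,ph0=np.pi)
snap('side','s6.png',(270,100,120,130),4.5); snap('top','t6.png',(290,200,110,100),5.5)
E
```

```text
[-0.41190571 -0.33437215 -2.93784309] [ 0.5320521  -0.17783987  0.2000024 ]
18.2417 [ 0.63739796  0.08628945 -3.46548883]
 180 cmd 156.0 act 156.8 f [0.4 2.4 2.9]
 225 cmd 155.0 act 156.3 f [ 1.2 -0.9  7.8]
 270 cmd 154.7 act 156.7 f [ 1.  -5.8  9.9]
 315 cmd 154.7 act 157.9 f [ 0.1 -7.7 14. ]
   0 cmd 155.2 act 158.5 f [-0.6 -7.4 15.7]
  45 cmd 156.0 act 158.3 f [-0.9 -6.4 13.5]
  90 cmd 156.5 act 157.1 f [-1.2 -4.6  8.8]
 135 cmd 156.4 act 156.1 f [-1.  -2.7  4.5]
 180 cmd 155.6 act 156.0 f [ 0.9 -0.   6.9]
 225 cmd 155.2 act 156.1 f [ 1.2 -1.5 10.2]
 270 cmd 155.2 act 156.3 f [ 1.  -5.1  9.3]
 315 cmd 155.1 act 156.3 f [ 1.5 -5.5  9.8]
t 21.24 z 0.15505909818915184
```

View pics/s6.png

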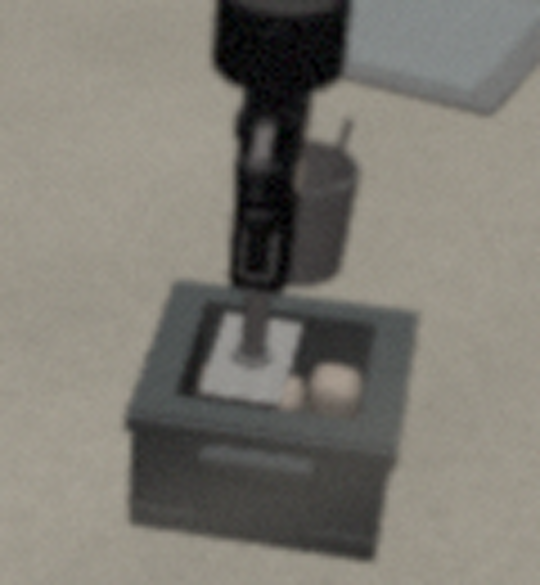

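View pics/t6.png

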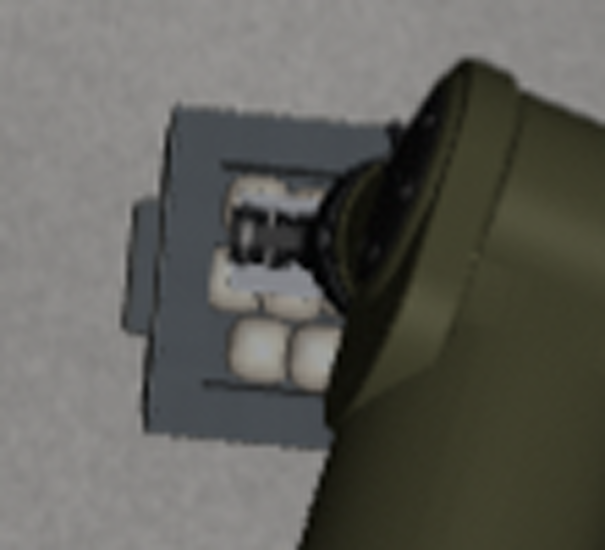

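```bash
cat >> h.py <<'E'
def stroke(cx,y0,y1,n,z,Ft=8,fmax=24,v=.08,x1=None):
    for k in range(n+1):
        y=y0+(y1-y0)*k/n; x=cx if x1 is None else cx+(x1-cx)*k/n
        go(x,y,z,v)
        f=env.read_ft_force()-[0,0,F0]; p=env.read_tool_pos(); nn=np.linalg.norm(f)
        print(f"dy {1e3*y:5.1f} cmd {1e3*z:.1f} act {1e3*p[2]:.1f} y {1e3*(p[1]-panw(x,0)[1]):.1f} f {f.round(1)}")
        dz=np.clip((f[2]-Ft)/5000*.7,-.0025,.003)
        if nn>18: dz=max(dz,.0015)
        z=max(z+dz,p[2]-.004)
        if nn>fmax: print('guard'); z+=.003; go(x,y,z,v)
    print('t',round(env.read_t(),2),'z',z); return z
E
python3 - <<'E'
from h import *
go(.018,.005,.163,.15); go(.018,.009,.163,.15); go(.018,.009,.1565,.08)
stroke(.018,.009,-.009,6,.1555,Ft=7)
E
```

```text
dy   9.0 cmd 155.5 act 155.8 y 9.1 f [-0.1  0.8  2.8]
dy   6.0 cmd 154.9 act 156.1 y 6.1 f [0.3 2.6 7.8]
dy   3.0 cmd 155.0 act 156.6 y 3.0 f [ 0.8  2.2 10.7]
dy   0.0 cmd 155.5 act 157.2 y 0.4 f [-0.2  2.6 10.6]
dy  -3.0 cmd 156.1 act 157.8 y -1.5 f [ 0.6  5.1 12.2]
dy  -6.0 cmd 156.8 act 158.6 y -3.6 f [ 1.2  7.  12.8]
dy  -9.0 cmd 157.6 act 159.7 y -6.4 f [ 1.3  7.2 13.5]
t 23.84 z 0.1584904256307994
```

```bash
cat >> h.py <<'E'
def press(cx,cy,z,Fmax=15,steps=12,d=.001):
    for k in range(steps):
        go(cx,cy,z,.08); f=env.read_ft_force()-[0,0,F0]; p=env.read_tool_pos()
        print(f"press cmd {1e3*z:.1f} act {1e3*p[2]:.1f} f {f.round(1)}")
        if f[2]>Fmax: break
        z-=d if f[2]>1 else .0015
    return z
E
python3 - <<'E'
from h import *
go(.018,-.006,.166,.15); go(.018,0,.166,.15)
go(.018,0,.158,.15)
press(.018,0,.1565,15)
print(env.read_t())
snap('top','t7.png',(290,200,110,100),5.5);snap('side','s7.png',(270,100,120,130),4.5)
E
```

```text
press cmd 156.5 act 156.5 f [-0.4  0.9  0.2]
press cmd 155.0 act 155.5 f [ 0.7 -0.3  1.4]
press cmd 154.0 act 155.0 f [-0.4 -0.4  6.9]
press cmd 153.0 act 154.6 f [-0.5  0.5  9.1]
press cmd 152.0 act 154.4 f [-0.5  0.5 14. ]
press cmd 151.0 act 154.3 f [-0.2  0.9 17.8]
26.0917
```

View pics/t7.png

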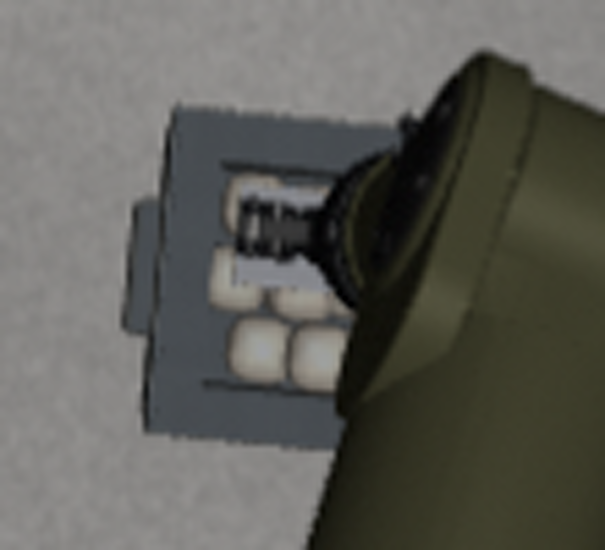

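View pics/s7.png

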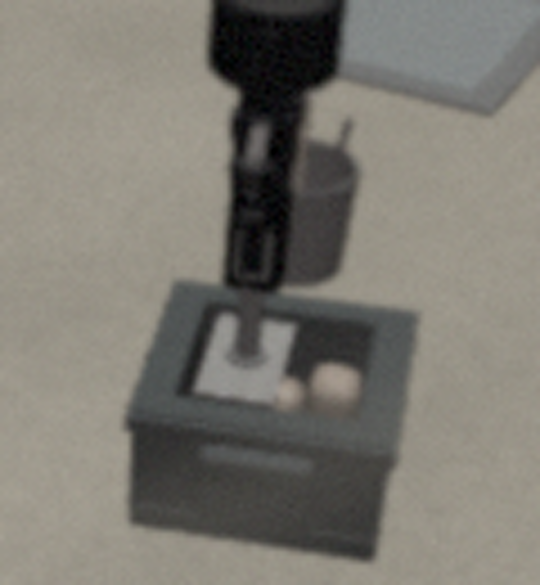

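There's progress: at the same force the foot sits about 2 mm lower than at first. So I'll continue with short side-to-side strokes under light pressure.

```bash
cat >> h.py <<'E'
def rock(cx,cy,A,n,z,Ft=9,v=.06,ax=0,fmax=24,stop=.1310,tend=60):
    for k in range(n):
        s=1 if k%2==0 else -1
        go(cx+ax*(1 if (k//2)%2==0 else -1),cy+s*A,z,v)
        f=env.read_ft_force()-[0,0,F0]; p=env.read_tool_pos(); nn=np.linalg.norm(f)
        print(f"{'+-'[s<0]} {1e3*z:.1f} {1e3*p[2]:.1f} {f.round(0).astype(int)}",end='; ' if k%4!=3 else '\n')
        dz=np.clip((f[2]-Ft)/5000*.7,-.003,.003)
        if nn>18: dz=max(dz,.0015)
        z=max(z+dz,p[2]-.0045)
        if nn>fmax: print('guard'); z+=.003; go(cx,cy,z,v)
        if p[2]<stop or env.read_t()>tend: print('stop'); break
    print('t',round(env.read_t(),2),'z',round(z,4)); return z
E
python3 - <<'E'
from h import *
z=rock(.018,0,.006,12,.1525,Ft=10)
press(.018,0,z,16,5)
E
```

```text
+ 152.5 152.8 [0 0 4]; - 151.7 151.3 [0 0 1]; + 150.4 149.3 [ 0  0 -1]; - 148.9 148.8 [1 0 0]
+ 147.5 147.4 [ 0  0 -1]; - 146.0 146.0 [ 0  0 -1]; + 144.5 144.3 [-1  0 -1]; - 142.9 142.9 [-1  0 -1]
+ 141.4 141.2 [ 0 -1  0]; - 139.9 139.9 [-1  0 -1]; + 138.4 138.2 [ 0 -1  0]; - 137.1 137.1 [ 0  0 -1]
t 30.29 z 0.1355
press cmd 135.5 act 135.3 f [ 0.3 -0.6 -0.1]
press cmd 134.0 act 133.9 f [-0.1 -0.1 -0.5]
press cmd 132.5 act 132.4 f [ 0.   0.3 -1.2]
press cmd 131.0 act 131.4 f [-0.1 -0.9  1.9]
press cmd 130.0 act 130.9 f [ 1.1 -1.4  4.6]
```

Rows 0 and 1 dropped: the foot now bears at TCP z≈131 mm, which is the level-layer height. Next is the third row.

```bash
python3 - <<'E'
from h import *
go(.018,0,.170,.25); go(-.028,0,.170,.25); go(-.028,0,.1595,.15)
z=press(-.028,0,.158,9,6,.0012)
z=rock(-.028,0,.008,14,z,Ft=8)
print(env.read_t())
E
```

```text
press cmd 158.0 act 158.0 f [-0.4 -0.5  0. ]
press cmd 156.5 act 156.6 f [-0.2 -0.1 -0.9]
press cmd 155.0 act 155.7 f [0.3 0.  5.1]
press cmd 153.8 act 155.4 f [-0.2  0.4  9.1]
+ 153.8 155.1 [ 0 -5  8]; - 153.8 152.7 [0 0 0]; + 152.7 152.6 [0 0 0]; - 151.6 151.7 [0 2 0]
+ 150.4 150.2 [ 0  0 -1]; - 149.2 149.1 [1 3 0]; + 148.1 147.9 [0 0 0]; - 146.9 146.8 [1 2 1]
+ 145.8 145.8 [0 1 0]; - 144.7 144.7 [0 2 0]; + 143.5 143.4 [ 1  0 -1]; - 142.3 142.3 [0 2 0]
+ 141.2 141.1 [0 0 0]; - 140.1 140.1 [0 2 0]; t 39.13 z 0.139
39.1333
```

```bash
python3 - <<'E'
from h import *
go(-.028,0,.1345,.06)
print(env.read_ft_force()[2]-F0)
z=press(-.028,0,.133,9,6,.001)
go(-.028,0,.175,.25)
env.move_l(np.r_[panw(-.0,.17),.19],max_speed=.3)
print(env.read_t())
snap('side','s8.png',(240,60,180,190),3.1); snap('top','t8.png',(240,180,160,120),4.8)
E
```

```text
-0.4122847682669062
press cmd 133.0 act 132.9 f [ 0.4  0.3 -0.3]
press cmd 131.5 act 131.4 f [-0.  -0.2 -0.4]
press cmd 130.0 act 130.4 f [0.1 0.  1.9]
press cmd 129.0 act 130.0 f [ 1.6 -0.1  6.6]
press cmd 128.0 act 129.6 f [ 2.3 -0.9  9.3]
41.7667
```

View pics/t8.png

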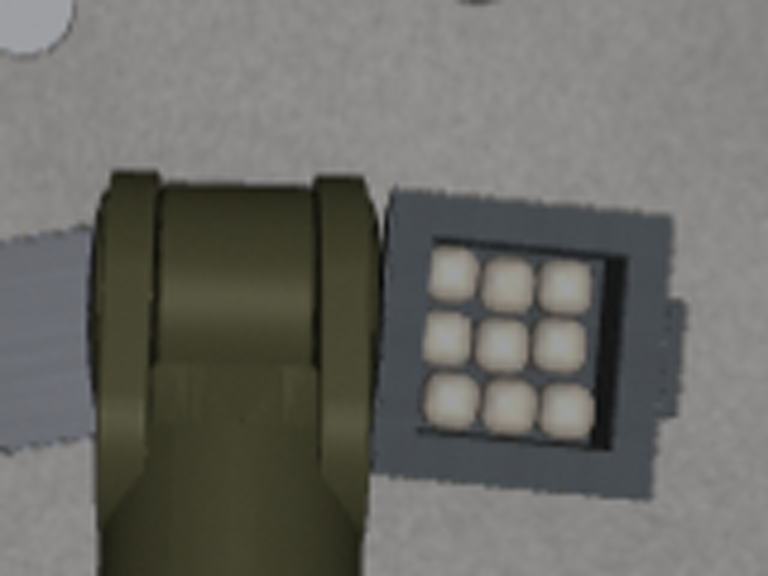

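View pics/s8.png

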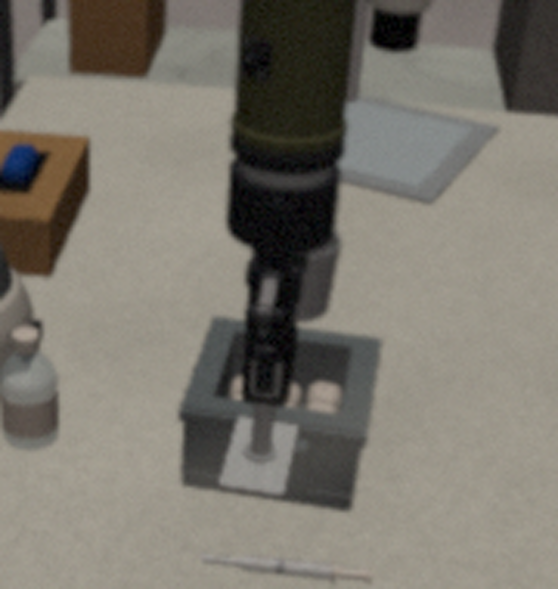

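The top view shows a clean 3×3 layer, columns about (450,505,565), rows about (275,340,405), with no overlaps. The foot met both areas at nearly the same height (130–131 mm). Now the tamper goes back to the tray.

```bash
python3 - <<'E'
from h import *
env.move_pose(np.r_[TRAY,.14],q(98)); 
env.move_l(np.r_[TRAY,.082],max_speed=.15); env.hold(.1)
f0=env.read_ft_force()[2]; z=.082
for k in range(10):
    z-=.001; env.move_l(np.r_[TRAY,z],max_speed=.05); f=env.read_ft_force()[2]-f0; print(round(z,4),env.read_tool_pos()[2].round(4),round(f,1))
    if f>3: break
print(env.read_t())
snap('side','s9.png',(270,150,120,190),3.1)
E
```

```text
0.081 0.0816 -0.7
0.08 0.08 0.1
0.079 0.0789 0.6
0.078 0.0779 -0.1
0.077 0.0769 -0.2
0.076 0.0767 5.6
44.7083
```

View pics/s9.png

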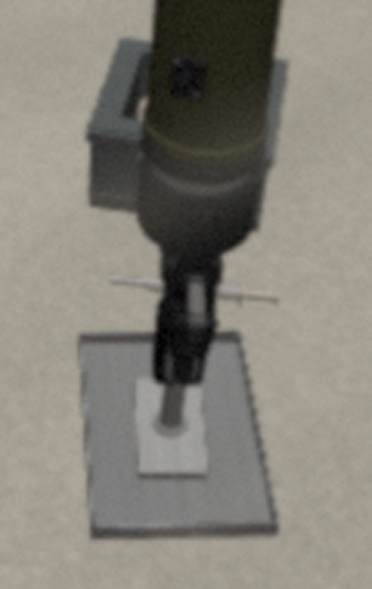

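The foot stands on the tray floor at about (170,430), clear of the rim. Next: release, retreat and check.

```bash
python3 - <<'E'
from h import *
gripper_to(.085); 
p=env.read_tool_pos(); print(p,env.read_width())
env.move_l(np.r_[p[:2],.21],max_speed=.15)
env.move_pose(np.array([.42,.42,.26]),q(98)); env.hold(.2)
print(env.read_t(),env.read_ft_force())
snap('side','s10.png',(270,150,120,190),3.1); snap('top','t10.png',(180,200,220,100),3.6)
snap('top','t10f.png')
for qn in ('tamper_foot','tray'): print(qn,[(d['xy'],round(d['score'],2)) for d in optics.tip_of('top',qn)][:2])
E
```

```text
[0.50002843 0.1510305  0.07598022] 0.08515263379859411
47.7 [ 0.4717771  -0.44558352 -0.44717771]
tamper_foot [([231.6, 251.8], 0.77)]
tray [([233.3, 255.2], 0.84)]
```

View pics/s10.png

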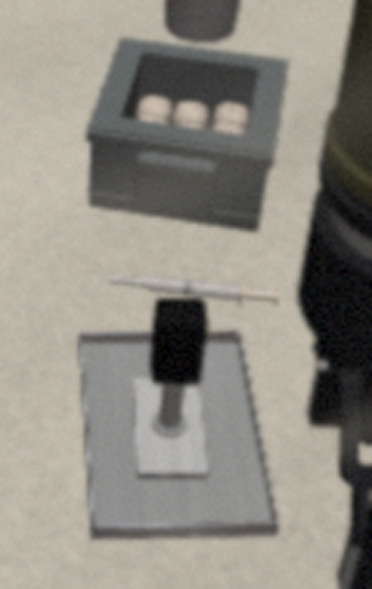

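View pics/t10.png

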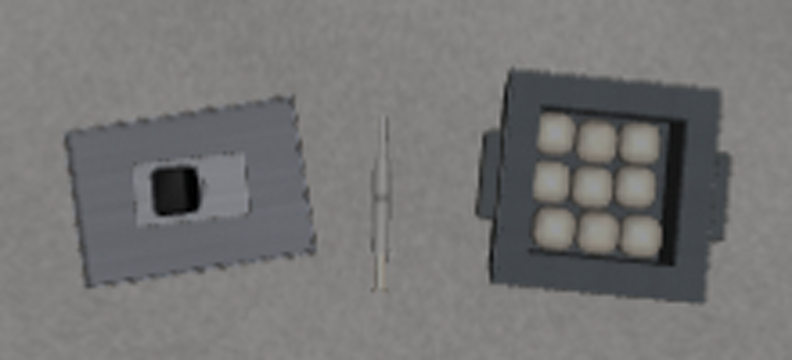

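View pics/t10f.png

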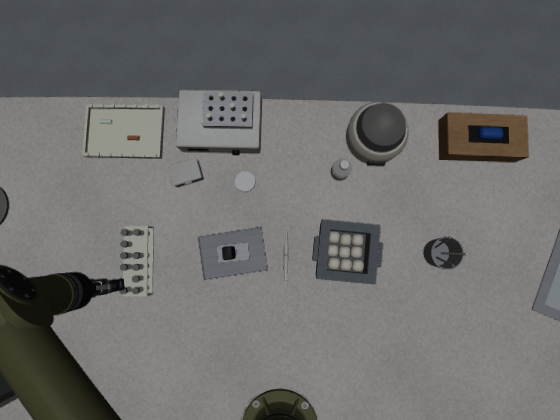

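The tamper stands upright in the tray (foot about (190,190) in the top crop) and has been released. The nine cubes lie as a flat 3×3 with no overlaps. The syringe, dish, bottle and box are where they started, and the arm is clear. Handing in.

```bash
python3 - <<'E'
from h import *
print(env.read_t()); env.close_job()
E
```

```text
47.95
the job is handed in; nothing more can be done
```

The job is handed in at 48.0 s of the 72 s allowed. No verdict is reported, so the result rests on my own checks.

**What I did:** I gripped the tamper and worked the cubes down. I lined its long side up with pan y and used short side-to-side strokes at about 5–18 N. Then I stood it back near the tray's centre and let go.

**What failed on the way:** My first try had the foot turned 90° and pushed too far sideways. It only rolled the proud cubes over their neighbours, and one climbed briefly before slipping back. The highest wrist force I read in the pan, tamper weight taken off, was about 21 N. I sampled the force only between moves, so a short peak above that is possible.

**Last checks:**
- **Cubes:** the top view shows nine separate cubes in a 3×3 with no overlaps. The foot met both areas at nearly the same height (131 and 130 mm at the tool tip), which fits a level layer. I did not measure each cube's height.
- **Tamper:** it stands upright in the tray with its foot within about 10 mm of the tray's centre, and the gripper is clear of it.
- **Bystanders:** by eye, the syringe, dish, bottle and box have not moved.
- **Disagreement:** the side camera's calibration differed from the top one's by about 2–3 mm. I used a compromise position weighted towards the top camera.

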